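# Open the double-latched drug box

### The job

Open the drug box on the bench so that the vials in it can be reached: turn the T-knob on its lid to unlock it, raise the lid a little until the hidden safety catch under its front edge stops it, and slide that catch gently sideways to the left until the lid is free, feeling for it because its place along the edge is not known. Then swing the lid wide open (60 degrees or more) and leave it standing open by itself. Force neither the lid against the catch nor the catch against its stop, and leave the other things on the bench where they are.

Things in the scene. Friction and masses are not known exactly. Their poses are not given: they have to be found in the camera images.
- drug_box: White steel drug box, fixed to the bench: body 162 x 244 x 125 mm (x, y, z), front wall 65 mm ahead of the origin; lid 200 x 260 mm, top face 131 mm up. Origin: centre of the lid's outline, on the bench. Axes: -x is the front (to the robot), +y its left as the robot sees it, z up. The lid is hinged at the back and overhangs the front wall by 35 mm.
- lid (a joint): Lid angle, 0 shut to 1.35 rad. Stiff hinge: the lid stays where it is left; lifting it by the knob takes 6 to 11 N. Once unlocked it rises only to about 0.19 rad, where a rail inside its front skirt meets the hidden catch; 20 N there breaks the catch.
- lock_knob (a joint): Primary lock: angle of the T-knob, 0 to 0.15 rad at the start (locked), growing clockwise seen from above to the stop at 1.4 rad; unlocked beyond 1.2 rad. Turning takes about 0.1 N m.
- knob_grip (a point): Middle of the black T-knob's bar, on its upright axis, 28 mm above the lid's top face, 35 mm ahead of the box's origin; moves with the lid, axes as the lid's. Bar 46 mm long, 12 thick, 20 high, 18 mm clear of the lid on a thin stem. At joint value q it points 1.4 - q rad anticlockwise (from above) from the box's x: across the box at first, front to back when unlocked. Holding it lifts the lid.
- skirt_edge (a point): Middle of the lower outer edge of the lid's front skirt, a 3 mm sheet hanging 51 mm down from the lid's top face over all its 260 mm width (edge 80 mm above the bench when shut). Moves with the lid, axes as the lid's (the box's when shut).
- lid_hinge (a point): Middle of the lid's hinge axis, along the box's y: 108 mm behind the box's origin, 95 mm above the bench.
- catch_zone (a point): Middle of the zone in which the hidden catch's steel tab lies: the tab's outer end is in this plane, 9.5 mm behind the shut skirt's outer face, the tab 80 to 114 mm above the bench and 10 mm wide, centred anywhere from 35 mm right to 35 mm left of this point, each time elsewhere. Behind the skirt when shut; below its edge, for a shut fingertip leaning in 30 to 40 degrees, once the lid is raised.
- catch_bar: The secondary catch on its fixed 150 mm guide bar on the box's front wall. Origin and axes are the box's, not the catch's place. About 3 N pushes its tab to the left (box +y); a slanted slot draws it back 5 mm meanwhile; the lid is free beyond 10 mm, a springy stop (about 5 N per mm) comes at 13 mm, and it stays where it is left. More than 20 N on the catch breaks it.
- syringe: 5 ml syringe lying in front of the box, 125 mm long; bystander.
- gauze: Gauze pack, 58 x 87 x 28 mm, in front of the box at the left; bystander.
- timer: Timer on its foot, 66 x 62 x 64 mm, left of the box; bystander.
- dish: Petri dish, 61 mm across, 13 mm high, in front of the box at the right; bystander.
- drop_bottle: Dropper bottle, 33 mm across, 102 mm high, at the right; bystander.
- tape: Roll of tape lying flat, 101 mm across, 19 mm high, at the far right; bystander.

How it is judged:
On the way, in this order (a step that is already met when the one before it is completed fails the run):
1. the T-knob is turned to unlocked, the lid still down (value of joint lock_knob above 1.2 rad and value of joint lid below 0.08 rad), for 0.1 s.
2. the lid is raised to the hidden catch (value of joint lid between 0.14 and 0.25 rad), for 0.2 s.
3. the lid is freed and passes the catch (value of joint lid above 0.35 rad), for 0.1 s.
At the end, for the whole second after the job is handed in: The lid stands open by itself at more than 1.0 rad (57 degrees), at rest (value of joint lid above 1 rad and velocity of joint lid between -0.05 and 0.05 rad/s); the robot touches nothing.
It fails at once if the lid is pulled against the catch with more than 20 N (contact force between drug_box and catch_bar above 20 N).
It fails at once if the catch is pushed with more than 20 N (contact force between any of the fingers, the arm and catch_bar above 20 N).
It fails at once if one of the bystanders is moved more than 30 mm (distance of any of syringe, gauze, timer, dish, drop_bottle, tape from where it was at the start of the episode above 0.03 m).
It also fails if it takes over 72 s, if anything falls off the work surface, if the arm or the gripper's body presses on something with over 40 N, if the wrist force passes 120 N, or if a joint passes its speed limit or range.

### The arm

A 6-joint arm with a two-finger parallel gripper is mounted at the origin on a cart in front of the work surface, level with it; the furniture and walls round the work are solid. World frame = base frame: x ahead of the robot, y to its left, z up, the work surface at z = 0. Lengths are in m, angles in rad, forces in N, time in s.
With the tool pointing down it reaches from about 0.25 to 0.775 m from the base axis. Payload 4 kg.
Tool frame: the origin (TCP) lies at the centre of the arm's flange, where the gripper is bolted on; the fingertips stand 199 mm ahead of it and the grasp point (between the pads) lies 180 mm ahead of it (robot.tcp_to_tips is the distance from the TCP to the fingertips, in m); z points along the fingers, y is the line along which they close (so a half turn about z gives the same grasp; the last joint's range is limited). The gripper opens to 94 mm and grips with 3 to 60 N. Pads are 16 mm wide; open, the fingers measure 119 mm over their backs; the gripper's body (75 mm by 177 mm) begins 78 mm behind the grasp point.
Start: joints at [1.095, 0.087, 1.371, -0, 1.684, -0.103], TCP at [0.2, 0.512, 0.405] pointing down, gripper open.
Joint ranges: [-3.1, 3.1], [-0.76, 2.03], [0.27, 2.55], [-1.08, 4.22], [0.17, 2.65], [-2.57, 2.57]. Speed limits (rad/s): [2.79, 2.79, 3.14, 3.14, 3.14, 3.14].

### API

Orientations are given as [roll, pitch, yaw] about the fixed x, y, z axes, in that order (R = Rz(yaw) Ry(pitch) Rx(roll)).
In Python, from bench import telemetry, snapshot, ticket, robot gives the robot as it stands.
- The arm moves only by the tool apply_moves, never from a script. Its argument "moves" is a list that holds one entry, the list of rows, each a list of 5 numbers: the shift along the tool's x, y, z in units of 50 mm (1.0 is 50 mm), then the turn about the tool's z in units of 10 degrees (1.0 is 10 degrees), then the closure, from 0 (fully open) to 1 (shut). A call has 1 to 10 rows; each row is the pose to reach, as a shift and turn from the pose commanded when the call began, along the tool's axes at that moment; what a row does not reach only later rows make up. A row lasts 1/8 s, in which the tool goes at most 62.5 mm and 10.7 degrees, less where a joint would pass 70% of its speed; a pose out of reach is approached as far as the arm can. A call with a gripper value outside its range is refused whole. The fingers move at their own pace and stop on an object; the grip force is fixed at half the most. Time passes only in rows, so rows that repeat a pose let the fingers close. It gives the time, the measured TCP pose, the force, the opening and the grip force at its end, in the units of the state.
- telemetry.get_obs(): the state, without advancing time (a new reading comes with each control period).
- snapshot(name): name is "scene" or "top" or "wrist"; returns a dict with "image" (420x560x3 uint8, red, green, blue), "fovy" (degrees; the focal length in pixels is half the picture's height over the tangent of half this angle, whatever the lens; pixels are square), "cx", "cy" (the principal point, pixels), "R" (3x3) and "t" (3): a world point X has camera coordinates R X + t. Camera axes: x right, y down, z forward; pixel columns grow to the right and rows downward; lengths in m; the calibration is good to about 2 mm. A picture is of the moment at which its call begins. There is no depth.
- ticket.close_job(): hands the job in; it is judged then, once.
The state is a dict: "time": time; "joint_positions": joint angles; "qvel": joint speeds; "joint_torque": joint torques, N m; "tool_pos": TCP position; "ee_rot": TCP orientation; "wrist_force": force on the tool from outside, world axes, zero at the start; "wrist_torque": the same for the moment, N m; "width": finger opening in m; "finger_force": force on a finger pad.
Only numpy, scipy, OpenCV 4.12 (cv2) and the standard library are available. Lean on these libraries where they do the work, as an engineer would, in place of code of your own. Each camera call takes 0.05 s, during which the arm holds its last target. There are 200 camera calls.

## Working session

There is one attempt and no reset: what is moved stays moved. The work goes in short steps, Python scripts to look and compute and a tool call to move; the robot and the scene stay as the last step left them, time stands still between calls to the robot, and variables do not carry over. Pictures are saved under pics/ and viewed, at most 10 in all, crops included, and the job is handed in when it is done.

Besides the shell and the picture viewer there is one more tool, called after ">>>" as name([rows], argument=value, ...), one row to a line, values as JSON. apply_moves: Moves the arm, as the interface text tells. Its arguments: {"type":"object","properties":{"moves":{"type":"array","items":{"type":"array","items":{"type":"array","items":{"type":"number"}}}}},"required":["moves"]}

```bash
mkdir -p pics; ls; python3 - <<'E'
from bench import telemetry, snapshot, robot
import cv2
o=telemetry.get_obs(); print(o)
for n in ("scene","top"):
    s=snapshot(n); cv2.imwrite(f"pics/{n}0.png",s["image"][:,:,::-1]); print(n,s["fovy"],s["cx"],s["cy"],s["R"],s["t"])
E
```

```text
pics
{'time': 0.0, 'joint_positions': array([ 1.09490337e+00,  8.79266983e-02,  1.37223059e+00, -3.63217465e-05,
        1.68359090e+00, -1.03058105e-01]), 'qvel': array([-0.00118227, -0.0010811 ,  0.00054198, -0.00034428, -0.00048706,
        0.00107638]), 'joint_torque': array([ 1.65350044e-03, -3.40170157e+01, -3.02434766e+01,  7.18126190e-02,
        3.28050368e-02, -1.50025194e-04]), 'tool_pos': array([0.20027619, 0.51211581, 0.40353119]), 'ee_rot': array([-3.13944484e+00, -1.85843689e-04,  2.76875355e+00]), 'wrist_force': array([-0.13947263,  0.51688733,  0.09767886]), 'wrist_torque': array([ 0.00234091,  0.01630998, -0.00469933]), 'finger_force': 0.0, 'width': 0.09402479633236546}
scene 56.16199953175208 278.82815593556035 205.61743716747552 [[ 0.70973737 -0.70441359  0.00862312]
 [-0.50848037 -0.5207184  -0.68578427]
 [ 0.48756598  0.48234204 -0.72775379]] [-0.34828551  0.37652043  0.90417072]
top 54.03323127188811 271.77388874498763 206.24102400961152 [[ 0.02032204 -0.99959095  0.02012329]
 [-0.99242685 -0.02260705 -0.12073885]
 [ 0.12114439 -0.01751723 -0.99248032]] [0.04006757 0.56999525 1.38441894]
```

View pics/scene0.png

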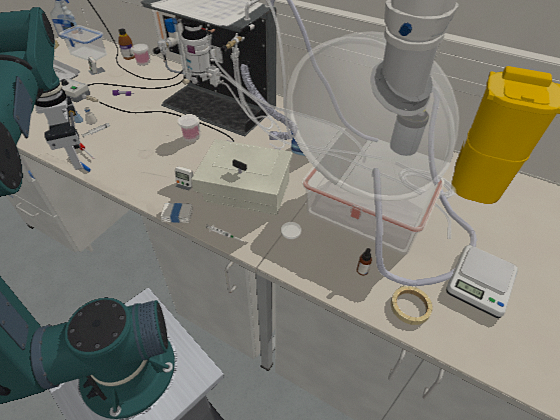

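View pics/top0.png

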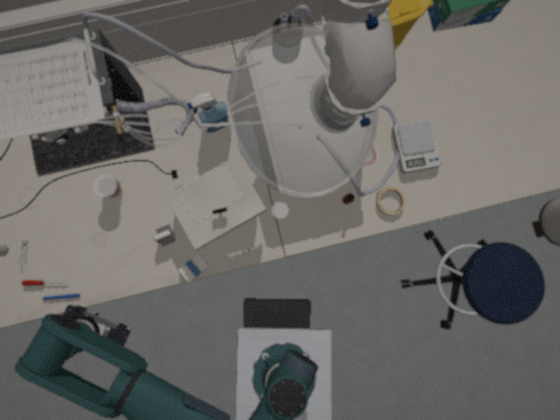

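The scene view shows the box with its knob at about (240,165). In the top view the knob is at (220,211) and the lid lies between about (168,200) and (266,205). Next I'll segment the knob and the lid.

```bash
cat > h.py <<'E'
import numpy as np, cv2
from bench import telemetry, snapshot
def f(s): return 210/np.tan(np.radians(s["fovy"])/2)
def ray(s,uv):
    d=np.array([(uv[0]-s["cx"])/f(s),(uv[1]-s["cy"])/f(s),1.]); R=np.array(s["R"]);t=np.array(s["t"])
    return -R.T@t, R.T@d
def onz(s,uv,z):
    c,d=ray(s,uv); return c+d*(z-c[2])/d[2]
def proj(s,X):
    p=np.array(s["R"])@np.array(X)+s["t"]; return np.array([s["cx"],s["cy"]])+f(s)*p[:2]/p[2]
def tri(s1,u1,s2,u2):
    A=[];b=[]
    for s,u in((s1,u1),(s2,u2)):
        c,d=ray(s,u); d=d/np.linalg.norm(d); P=np.eye(3)-np.outer(d,d); A.append(P); b.append(P@c)
    return np.linalg.lstsq(np.vstack(A),np.hstack(b),rcond=None)[0]
def blob(m,seed):
    n,l,st,c=cv2.connectedComponentsWithStats(m.astype(np.uint8))
    k=1+np.argmin(np.linalg.norm(c[1:]-seed,axis=1)-0.0*st[1:,4]); return c[k],st[k],l==k
E
python3 - <<'E'
from h import *
S=snapshot("scene");T=snapshot("top")
k=[]
for s,seed,r in((S,(240,165),14),(T,(220,211),12)):
    g=s["image"].max(2)<90; m=np.zeros_like(g); x,y=seed; m[y-r:y+r,x-r:x+r]=g[y-r:y+r,x-r:x+r]
    ys,xs=np.nonzero(m); k.append((xs.mean(),ys.mean())); print(k[-1],len(xs))
K=tri(S,k[0],T,k[1]); print("knob",K,"onz",onz(S,k[0],.159),onz(T,k[1],.159))
a=S["image"][125:225,150:310]; b=T["image"][150:260,150:310]
cv2.imwrite("pics/c1.png",np.vstack([cv2.resize(a,None,fx=2.8,fy=2.8,interpolation=2),cv2.resize(b,None,fx=2.8,fy=2.8,interpolation=2)])[:,:,::-1])
E
```

```text
(np.float64(239.35353535353536), np.float64(165.010101010101)) 99
(np.float64(219.51020408163265), np.float64(210.3877551020408)) 49
knob [0.53830699 0.21672889 0.15892294] onz [0.53959646 0.2157121  0.159     ] [0.5369762  0.21769579 0.159     ]
```

View pics/c1.png

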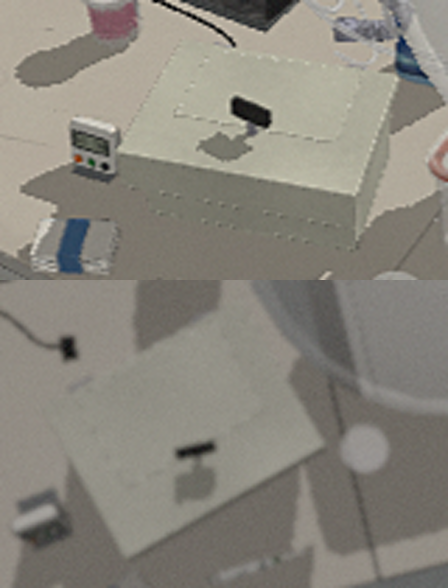

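The crop shows the lid corners. In the top view, front-left is at about (196,249), front-right (266,209) and back-left (169,199). In the scene view, front-left is at (193,179), front-right (277,193) and back-right (292,153).

```bash
python3 - <<'E'
from h import *
S=snapshot("scene");T=snapshot("top")
for s,c in((T,[(196.4,249.3),(266.1,208.9),(168.6,199.3)]),(S,[(192.9,179.3),(276.8,192.9),(292.1,152.9)])):
    P=[onz(s,u,.131) for u in c]
    e=P[0]-P[1]; print(np.round(P,3).tolist(),"len",np.linalg.norm(e),"yaw",np.degrees(np.arctan2(-e[0],e[1])))
    q=P[2]-P[0 if s is T else 1]; print("side",np.linalg.norm(q),np.degrees(np.arctan2(q[1],q[0])))
# bar angle in both
for s,(x,y),r in((S,(240,165),14),(T,(220,211),12)):
    g=s["image"].max(2)<90; m=np.zeros(g.shape,np.uint8); m[y-r:y+r,x-r:x+r]=g[y-r:y+r,x-r:x+r]
    ys,xs=np.nonzero(m); p=np.c_[xs,ys].astype(float); c=p.mean(0); v=np.linalg.svd(p-c)[2][0]
    d=onz(s,c+v*5,.159)-onz(s,c-v*5,.159); print("bar",np.degrees(np.arctan2(d[1],d[0])))
for n,uv in(("timer",(164,236)),("gauze",(193,269)),("dish",(280,210))): print(n,onz(T,uv,.02))
w=snapshot("wrist"); print(w["R"],w["t"]); 
E
```

```text
[[0.415, 0.289, 0.131], [0.548, 0.072, 0.131], [0.572, 0.384, 0.131]] len 0.2546940862626716 yaw 31.550764898827943
side 0.18375061600896989 31.242466707080066
[[0.42, 0.288, 0.131], [0.557, 0.076, 0.131], [0.717, 0.17, 0.131]] len 0.2518343634966922 yaw 32.76050796041838
side 0.18522560460962123 30.333520207689098
bar -80.9031258101561
bar 103.9157588147158
timer [0.45948237 0.4197028  0.02      ]
gauze [0.34954396 0.31574116 0.02      ]
dish [0.55821494 0.02322592 0.02      ]
[[ 0.36473237  0.93110989 -0.00216246]
 [ 0.89952604 -0.35175872  0.25907278]
 [ 0.24046456 -0.09643742 -0.96585538]] [-0.54940598 -0.02719242  0.39284389]
```

```bash
cat >> h.py <<'E'
from scipy.spatial.transform import Rotation as Ro
def rel(p,yaw=None,o=None):
    o=o or telemetry.get_obs(); R=Ro.from_euler('xyz',o["ee_rot"]).as_matrix()
    d=R.T@(np.array(p)-o["tool_pos"])/.05
    tw=0 if yaw is None else -((np.degrees(yaw-o["ee_rot"][2])+180)%360-180)/10
    print("row",np.round(d,3),"turn",round(tw,3),"rpy",np.round(np.degrees(o["ee_rot"]),2))
E
python3 - <<'E'
from h import *
S=snapshot("scene");T=snapshot("top")
print("dome",tri(S,(365,115),T,(305,110)))
rel((.538,.217,.405),np.radians(104))
E
```

```text
dome [ 0.80038531 -0.02306808  0.32724119]
row [-8.440e+00 -3.039e+00 -7.000e-03] turn 5.464 rpy [-180.     -0.    158.64]
```

>>> apply_moves([
  [[-1.05, -0.38, 0, 0.7, 0], [-2.1, -0.76, 0, 1.4, 0], [-3.15, -1.14, 0, 2.1, 0], [-4.2, -1.52, 0, 2.8, 0], [-5.25, -1.9, 0, 3.5, 0], [-6.3, -2.28, 0, 4.2, 0], [-7.4, -2.66, 0, 4.9, 0], [-8.44, -3.04, 0, 5.46, 0], [-8.44, -3.04, 0, 5.46, 0], [-8.44, -3.04, 0, 5.46, 0]],
])

```text
time: 1.7
tool_pos: [0.5378, 0.2171, 0.4045]
ee_rot: [-3.141, -0.001, 1.816]
wrist_force: [-0.8, 0.1, 0.0]
width: 0.0938
finger_force: 0.0
```

```bash
python3 - <<'E'
from h import *
o=telemetry.get_obs(); print(o["time"],o["tool_pos"],np.degrees(o["ee_rot"]),o["joint_positions"])
W=snapshot("wrist"); cv2.imwrite("pics/w1.png",W["image"][:,:,::-1]); print(proj(W,(.538,.217,.159)),W["R"],W["t"])
E
```

```text
1.7 [0.53778544 0.21711301 0.40452661] [-1.79959168e+02 -4.32316803e-02  1.04060742e+02] [2.85752179e-01 1.54359806e-01 1.29674397e+00 7.88370406e-04
 1.69117048e+00 4.04400745e-02]
[275.75435389 226.63349986] [[ 0.97017379  0.24240259 -0.00194923]
 [ 0.23457324 -0.93674937  0.25976146]
 [ 0.06114091 -0.252471   -0.96567085]] [-0.57390996  0.0500498   0.41391764]
```

View pics/w1.png

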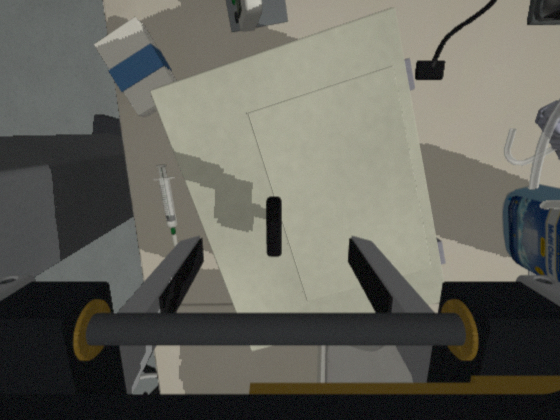

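The wrist view shows the bar centred at (273,226) and almost upright between the fingers. The lid's front-left corner is at (153,91), back-left at (393,9) and front-right near (252,348).

```bash
python3 - <<'E'
from h import *
W=snapshot("wrist")
P=[onz(W,u,.131) for u in((153,91),(393,9),(252,349))]
a=P[1]-P[0];b=P[0]-P[2]
print(np.round(P,4).tolist(),np.linalg.norm(a),np.degrees(np.arctan2(a[1],a[0])),np.linalg.norm(b),np.degrees(np.arctan2(-b[0],b[1])))
m=np.zeros((420,560),np.uint8); m[190:262,258:290]=W["image"][190:262,258:290].max(2)<60
r=cv2.minAreaRect(cv2.findNonZero(m)); print(r)
K=onz(W,r[0],.167); q=cv2.boxPoints(r); q=sorted(q,key=lambda v:v[1]); d=onz(W,(q[0]+q[1])/2,.169)-onz(W,(q[2]+q[3])/2,.169)
print(K,np.degrees(np.arctan2(d[1],d[0])),np.linalg.norm(d))
rel((K[0],K[1],.339))
E
```

```text
[[0.4166, 0.2954, 0.131], [0.5834, 0.3967, 0.131], [0.5485, 0.0756, 0.131]] 0.19518811867411448 31.25301504716102 0.2564003777175454 30.965059576930226
((273.7217102050781, 226.97998046875), (58.199771881103516, 14.883147239685059), 88.40885925292969)
[0.53558595 0.21939999 0.167     ] 105.52200755658781 0.047059107684132406
row [ 0.034 -0.023  1.319] turn 0 rpy [ 1.7999e+02 -3.0000e-02  1.0416e+02]
```

>>> apply_moves([
  [[0.03, -0.02, 0.5, -0.14, 0], [0.03, -0.02, 1.0, -0.14, 0], [0.03, -0.02, 1.28, -0.14, 0], [0.03, -0.02, 1.28, -0.14, 0.3], [0.03, -0.02, 1.28, -0.14, 0.8], [0.03, -0.02, 1.28, -0.14, 1], [0.03, -0.02, 1.28, -0.14, 1], [0.03, -0.02, 1.28, -0.14, 1], [0.03, -0.02, 1.28, -0.14, 1], [0.03, -0.02, 1.28, -0.14, 1]],
])

```text
time: 3.05
tool_pos: [0.5367, 0.2181, 0.3407]
ee_rot: [3.142, -0.0, 1.84]
wrist_force: [0.5, -0.4, -0.8]
width: 0.0272
finger_force: 0.0
```

>>> apply_moves([
  [[0, 0, 0, 0, 1], [0, 0, 0, 0, 1], [0, 0, 0, 0, 1], [0, 0, 0, 0, 1]],
])

```text
time: 3.55
tool_pos: [0.5363, 0.2181, 0.3406]
ee_rot: [-3.14, -0.0, 1.84]
wrist_force: [-3.6, -0.8, 1.4]
width: 0.0116
finger_force: 29.9
```

>>> apply_moves([
  [[0, 0, 0, 0.8, 1], [0, 0, 0, 1.6, 1], [0, 0, 0, 2.4, 1], [0, 0, 0, 3.2, 1], [0, 0, 0, 4.0, 1], [0, 0, 0, 4.8, 1], [0, 0, 0, 5.6, 1], [0, 0, 0, 6.4, 1], [0, 0, 0, 7.1, 1], [0, 0, 0, 7.1, 1]],
])

```text
time: 4.8
tool_pos: [0.5366, 0.218, 0.3406]
ee_rot: [3.141, 0.001, 0.602]
wrist_force: [-2.4, -3.0, 1.1]
width: 0.0121
finger_force: 29.9
```

```bash
python3 - <<'E'
from h import *
o=telemetry.get_obs(); print(o["tool_pos"],np.degrees(o["ee_rot"]),o["wrist_force"],o["wrist_torque"],o["joint_positions"],o["width"])
# knob arc for lid angle
yaw=np.radians(31.1);R=np.array([[np.cos(yaw),-np.sin(yaw)],[np.sin(yaw),np.cos(yaw)]])
def knob(th):
    x,z=-.143,.064; c,s=np.cos(th),np.sin(th); return np.array([c*x+s*z+.143, -s*x+c*z-.064])
for th in(.06,.12,.16,.19,.22): print(th,np.round(knob(th)*1000,1))
E
```

```text
[0.53659332 0.21795637 0.34062879] [1.79977685e+02 3.70265988e-02 3.45060389e+01] [-2.44428882 -2.95232257  1.12442982] [-0.40663015  0.54930874 -0.07857976] [ 2.88094642e-01  1.72618438e-01  1.40250830e+00 -5.70104582e-04
  1.56696017e+00  1.25664918e+00] 0.012128214870432663
0.06 [4.1 8.5]
0.12 [ 8.7 16.7]
0.16 [12. 22.]
0.19 [14.7 25.9]
0.22 [17.4 29.7]
```

>>> apply_moves([
  [[0.04, 0, -0.09, 0, 1], [0.08, 0, -0.17, 0, 1], [0.13, 0.01, -0.25, 0, 1], [0.17, 0.01, -0.33, 0, 1], [0.21, 0.01, -0.39, 0, 1], [0.25, 0.01, -0.45, 0, 1], [0.25, 0.01, -0.45, 0, 1]],
])

```text
time: 5.68
tool_pos: [0.5475, 0.2248, 0.3639]
ee_rot: [3.141, -0.001, 0.601]
wrist_force: [-1.1, -4.6, -5.8]
width: 0.0118
finger_force: 30.0
```

>>> apply_moves([
  [[0.015, 0, -0.025, 0, 1], [0.015, 0, -0.025, 0, 1]],
])

```text
time: 5.92
tool_pos: [0.548, 0.2251, 0.3646]
ee_rot: [3.141, -0.001, 0.601]
wrist_force: [-1.0, -3.9, -8.2]
width: 0.012
finger_force: 30.0
```

>>> apply_moves([
  [[0.015, 0, -0.025, 0, 1], [0.015, 0, -0.025, 0, 1]],
])

```text
time: 6.18
tool_pos: [0.5486, 0.2256, 0.3657]
ee_rot: [3.141, -0.0, 0.601]
wrist_force: [0.0, -4.0, -7.6]
width: 0.012
finger_force: 30.0
```

>>> apply_moves([
  [[0.012, 0, -0.02, 0, 1], [0.012, 0, -0.02, 0, 1]],
])

```text
time: 6.42
tool_pos: [0.5492, 0.2259, 0.3667]
ee_rot: [3.141, -0.0, 0.601]
wrist_force: [0.9, -4.9, -8.0]
width: 0.0119
finger_force: 30.0
```

>>> apply_moves([
  [[0.012, 0, -0.02, 0, 1], [0.012, 0, -0.02, 0, 1]],
])

```text
time: 6.68
tool_pos: [0.5497, 0.2262, 0.3673]
ee_rot: [3.141, 0.0, 0.601]
wrist_force: [0.5, -5.3, -8.5]
width: 0.0116
finger_force: 30.0
```

>>> apply_moves([
  [[-0.012, 0, 0.02, 0, 1], [-0.012, 0, 0.02, 0, 1], [-0.012, 0, 0.02, 0, 0.5], [-0.012, 0, 0.02, 0, 0.5], [-0.012, 0, 0.02, 0, 0.5], [-0.012, 0, 0.02, 0, 0.5], [-0.012, 0, -0.8, 0, 0.5], [-0.012, 0, -1.6, 0, 0.5], [-0.012, 0, -1.6, 0, 0.5]],
])

```text
time: 7.8
tool_pos: [0.549, 0.2262, 0.4526]
ee_rot: [3.139, -0.009, 0.601]
wrist_force: [-0.1, -0.1, 0.0]
width: 0.047
finger_force: 0.0
```

```bash
python3 - <<'E'
from h import *
o=telemetry.get_obs(); print(o)
s=snapshot("scene"); W=snapshot("wrist")
cv2.imwrite("pics/s2.png",np.hstack([cv2.resize(s["image"][100:240,130:320],None,fx=3,fy=3)])[:,:,::-1])
cv2.imwrite("pics/w2.png",W["image"][:,:,::-1])
E
```

```text
{'time': 7.8, 'joint_positions': array([2.95209194e-01, 1.78825715e-01, 1.17439674e+00, 4.51617798e-04,
       1.77905940e+00, 1.26472582e+00]), 'qvel': array([-0.00075161,  0.02816231,  0.08672852, -0.00179326, -0.02200094,
       -0.00176015]), 'joint_torque': array([-6.28700922e-02, -3.77198052e+01, -3.05455005e+01,  3.30835988e-02,
        4.36487189e-02, -7.02995294e-06]), 'tool_pos': array([0.54897557, 0.22616967, 0.45257308]), 'ee_rot': array([ 3.13920759, -0.00901096,  0.60138588]), 'wrist_force': array([-0.10220557, -0.14505115,  0.04669175]), 'wrist_torque': array([-0.06750647,  0.1698588 ,  0.00578149]), 'finger_force': 0.0, 'width': 0.04695542751446854}
```

View pics/s2.png

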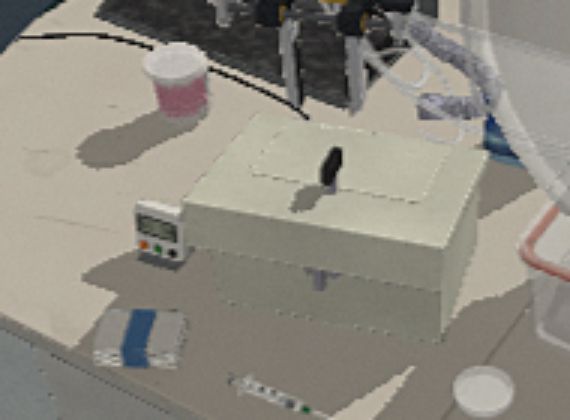

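The lid stands raised by itself. Below its skirt the grey catch tab shows at crop (318,280), about scene pixel (236,193). These moves can't command a tilt, so I'll go up to the reach limit and see whether the arm leans the tool there.

>>> apply_moves([
  [[-1.0, 0, -1.2, 0, 0.7], [-1.0, 0, -2.4, 0, 1], [-1.0, 0, -3.6, 0, 1], [-1.0, 0, -4.8, 0, 1], [-1.0, 0, -6.0, 0, 1], [-1.0, 0, -7.2, 0, 1], [-1.0, 0, -8.4, 0, 1], [-1.0, 0, -9.6, 0, 1]],
])

```text
time: 8.9
tool_pos: [0.4525, 0.1762, 0.8014]
ee_rot: [3.135, -0.028, 0.601]
wrist_force: [0.1, 1.3, 0.4]
width: 0.0004
finger_force: 0.0
```

```bash
python3 - <<'E'
from h import *
o=telemetry.get_obs(); print(o["tool_pos"],np.degrees(o["ee_rot"]),o["joint_positions"])
s=snapshot("scene"); c,d=ray(s,(236,193.3)); y=np.radians(31.1); bx=np.array([np.cos(y),np.sin(y),0]);by=np.array([-bx[1],bx[0],0])
O=np.array([.5363,.2185,0])+.035*bx
t=(-.0905-(c-O)@bx)/(d@bx); P=c+t*d; print("O",O,"tab",P,"y",(P-O)@by)
E
```

```text
[0.45253349 0.17623815 0.80144681] [179.62430885  -1.6261399   34.45094458] [0.25346254 0.28557941 0.27602966 0.00630017 2.55105745 1.22835344]
O [0.56626935 0.23657867 0.        ] tab [0.49296423 0.18289144 0.09766266] y -0.008106063675989839
```

>>> apply_moves([
  [[0, 0, -1.0, 0, 1], [0, 0, -2.0, 0, 1], [0, 0, -3.0, 0, 1], [0, 0, -3.0, 0, 1], [0, 0, -3.0, 0, 1]],
])

```text
time: 9.57
tool_pos: [0.3925, 0.1528, 0.8392]
ee_rot: [3.129, -0.055, 0.601]
wrist_force: [1.2, 0.3, -0.4]
width: 0.0008
finger_force: 0.0
```

```bash
python3 - <<'E'
from h import *
o=telemetry.get_obs(); print(o["tool_pos"],np.degrees(o["ee_rot"]),o["joint_positions"])
E
```

```text
[0.39245173 0.1527988  0.83924604] [179.26152019  -3.15477102  34.45618213] [0.23366997 0.20175207 0.27471915 0.01527352 2.60905598 1.21682338]
```

>>> apply_moves([
  [[0.1, -1.0, 0, 0, 1], [0.2, -2.0, 0, 0, 1], [0.2, -2.6, -0.5, 0, 1], [-0.8, -2.6, -1.5, 0, 1], [-1.8, -2.6, -2.5, 0, 1], [-2.8, -2.6, -3.5, 0, 1], [-3.8, -2.6, -4.5, 0, 1], [-3.8, -2.6, -4.5, 0, 1]],
])

```text
time: 10.58
tool_pos: [0.215, 0.211, 0.8953]
ee_rot: [3.114, -0.169, 0.603]
wrist_force: [-0.8, 0.1, -0.0]
width: 0.0007
finger_force: 0.0
```

```bash
python3 - <<'E'
from h import *
o=telemetry.get_obs(); print(o["tool_pos"],np.degrees(o["ee_rot"]),o["joint_positions"],Ro.from_euler('xyz',o["ee_rot"]).as_matrix()[:,2])
E
```

```text
[0.21496319 0.21096882 0.89525391] [178.41308349  -9.69333791  34.56954623] [ 0.60092602  0.04279934  0.27510116 -0.05824357  2.65374337  1.51694187] [ 0.15430641  0.07269646 -0.98534499]
```

>>> apply_moves([
  [[-1, 0, -0.6, 0, 1], [-2, 0, -1.2, 0, 1], [-3, 0, -1.8, 0, 1], [-4, 0, -2.4, 0, 1], [-5, 0, -3.0, 0, 1], [-6, 0, -3.6, 0, 1], [-6, 0, -3.6, 0, 1]],
])

```text
time: 11.45
tool_pos: [0.045, 0.1887, 0.9284]
ee_rot: [3.122, -0.324, 0.608]
wrist_force: [-0.4, 0.1, 0.3]
width: 0.0005
finger_force: 0.0
```

```bash
cat >> h.py <<'E'
def st():
    o=telemetry.get_obs(); a=Ro.from_euler('xyz',o["ee_rot"]).as_matrix()
    print("p",np.round(o["tool_pos"],4),"rpy",np.round(np.degrees(o["ee_rot"]),1),"q",np.round(o["joint_positions"],3),"tilt",np.degrees(np.arccos(-a[2,2])),"az",np.degrees(np.arctan2(a[1,2],a[0,2])))
    return o,a
E
python3 -c "
from h import *
st()"
```

```text
p [0.045  0.1887 0.9284] rpy [178.9 -18.6  34.8] q [ 1.195 -0.087  0.276 -0.423  2.654  1.757] tilt 18.591975046422498 az 31.339521353150268
```

>>> apply_moves([
  [[-0.5, 0.9, -0.3, 0, 1], [-1.0, 1.8, -0.6, 0, 1], [-2, 1.8, -1.0, 0, 1], [-3, 1.8, -1.4, 0, 1], [-4, 1.8, -1.8, 0, 1], [-5, 1.8, -2.2, 0, 1], [-5, 1.8, -2.2, 0, 1]],
])

```text
time: 12.32
tool_pos: [-0.0681, -0.0115, 0.8621]
ee_rot: [3.129, -0.382, 0.607]
wrist_force: [1.1, 0.9, 0.1]
width: 0.0007
finger_force: 0.0
```

```bash
python3 -c "
from h import *
st()"
```

```text
p [-0.0681 -0.0115  0.8621] rpy [179.3 -21.9  34.8] q [ 0.828 -0.626  0.734 -0.202  2.654  1.598] tilt 21.923009729641517 az 32.88257961031282
```

>>> apply_moves([
  [[0.3, 0, -1, 0, 1], [0.6, 0, -2, 0, 1], [0.7, 0, -3, 0, 1], [0.7, 0, -4, 0, 1], [0.7, 0, -5, 0, 1], [0.7, 0, -6, 0, 1], [0.7, 0, -6, 0, 1]],
])

```text
time: 13.2
tool_pos: [-0.0435, -0.0059, 0.9026]
ee_rot: [3.132, -0.437, 0.609]
wrist_force: [1.1, -0.4, 0.4]
width: 0.0004
finger_force: 0.0
```

```bash
python3 -c "
from h import *
st()"
```

```text
p [-0.0435 -0.0059  0.9026] rpy [179.5 -25.1  34.9] q [ 0.97  -0.503  0.556 -0.346  2.654  1.593] tilt 25.06116826390362 az 33.60531292464332
```

>>> apply_moves([
  [[0.3, 0, -1.2, 0, 1], [0.6, 0, -2.4, 0, 1], [0.9, 0, -3.6, 0, 1], [1.2, 0, -4.8, 0, 1], [1.2, 0, -6, 0, 1], [1.2, 0, -7, 0, 1], [1.2, 0, -7, 0, 1], [1.2, 0, -7, 0, 1]],
])

```text
time: 14.2
tool_pos: [-0.025, -0.0088, 0.9324]
ee_rot: [3.133, -0.493, 0.609]
wrist_force: [-0.6, 0.2, 0.3]
width: 0.0003
finger_force: 0.0
```

```bash
python3 -c "
from h import *
st()"
```

```text
p [-0.025  -0.0088  0.9324] rpy [179.5 -28.3  34.9] q [ 1.143 -0.405  0.398 -0.558  2.654  1.547] tilt 28.26202731038506 az 33.888086206761635
```

>>> apply_moves([
  [[0, 0, -1.2, 0, 1], [0, 0, -2.4, 0, 1], [0, 0, -3.6, 0, 1], [0, 0, -4.8, 0, 1], [0, 0, -6, 0, 1], [0, 0, -7, 0, 1], [0, 0, -7, 0, 1], [0, 0, -7, 0, 1], [0, 0, -7, 0, 1]],
])

```text
time: 15.32
tool_pos: [-0.0506, -0.0426, 0.931]
ee_rot: [3.131, -0.548, 0.61]
wrist_force: [0.9, 0.2, 0.1]
width: 0.0007
finger_force: 0.0
```

```bash
python3 -c "
from h import *
st()"
```

```text
p [-0.0506 -0.0426  0.931 ] rpy [179.4 -31.4  35. ] q [ 1.042 -0.461  0.393 -0.507  2.654  1.489] tilt 31.412177621084666 az 33.77491412950135
```

```bash
cat >> h.py <<'E'
Y=np.radians(31.1); BX=np.array([np.cos(Y),np.sin(Y),0]);BY=np.array([-BX[1],BX[0],0]); BO=np.array([.5663,.2366,0])
def w(x,y,z): return BO+BX*x+BY*y+np.array([0,0,z])
def box(p): d=np.array(p)-BO; return np.array([d@BX,d@BY,d[2]])*1000
E
python3 -c "
from h import *
o,a=st()
ax=a[:,2]; G=w(-.0889,-.040,.081)-.199*ax; P=G-.08*ax
print(G,P); rel((.30,.05,.62)); rel(P); rel(G)"
```

```text
p [-0.0506 -0.0426  0.931 ] rpy [179.4 -31.4  35. ] q [ 1.042 -0.461  0.393 -0.507  2.654  1.489] tilt 31.412177621084666 az 33.77491412950135
[0.42462671 0.09876992 0.25083457] [0.38996842 0.07559019 0.31910977]
row [2.568 2.404 8.883] turn 0 rpy [179.38 -31.41  34.97]
row [ 0.941  2.95  14.947] turn 0 rpy [179.38 -31.41  34.97]
row [ 0.941  2.95  16.547] turn 0 rpy [179.38 -31.41  34.97]
```

>>> apply_moves([
  [[0.3, 0.25, 0.9, 0, 1], [0.55, 0.5, 1.8, 0, 1], [0.8, 0.75, 2.7, 0, 1], [1.1, 1.0, 3.6, 0, 1], [1.35, 1.25, 4.5, 0, 1], [1.6, 1.5, 5.4, 0, 1], [1.9, 1.75, 6.3, 0, 1], [2.1, 2.0, 7.2, 0, 1], [2.4, 2.2, 8.1, 0, 1], [2.57, 2.4, 8.88, 0, 1]],
])

```text
time: 16.58
tool_pos: [0.0319, -0.0013, 0.7655]
ee_rot: [3.122, -0.562, 0.609]
wrist_force: [-0.4, -0.4, 0.4]
width: 0.0008
finger_force: 0.0
```

```bash
python3 -c "
from h import *
o,a=st()
G=w(-.0889,-.040,.081)-.199*a[:,2]; P=G-.08*a[:,2]
rel(P)"
```

```text
p [ 0.0319 -0.0013  0.7655] rpy [178.9 -32.2  34.9] q [ 2.274 -0.756  1.179 -1.079  2.498  2.284] tilt 32.24337364340541 az 32.744447857955294
row [ 0.873  2.557 11.208] turn 0 rpy [178.85 -32.23  34.89]
```

>>> apply_moves([
  [[0.6, 0, 0.1, 0, 1], [1.2, 0, 0.2, 0, 1], [1.8, 0, 0.5, 0, 1], [2.4, 0, 0.9, 0, 1], [3.0, 0, 1.3, 0, 1], [3.6, 0, 1.7, 0, 1], [4.2, 0, 2.1, 0, 1], [4.8, 0, 2.5, 0, 1], [4.8, 0, 2.5, 0, 1], [4.8, 0, 2.5, 0, 1]],
])

```text
time: 17.82
tool_pos: [0.0345, 0.0022, 0.7709]
ee_rot: [3.124, -0.602, 0.612]
wrist_force: [0.0, -0.6, 0.3]
width: 0.0004
finger_force: 0.0
```

```bash
python3 -c "
from h import *
o,a=st()
G=w(-.0889,-.040,.081)-.199*a[:,2]; P=G-.08*a[:,2]
rel(P)"
```

```text
p [0.0345 0.0022 0.7709] rpy [179.  -34.5  35. ] q [ 2.209 -0.756  1.172 -1.079  2.445  2.225] tilt 34.49618086083488 az 33.218948197566206
row [ 0.077  2.641 11.263] turn 0 rpy [178.97 -34.48  35.04]
```

```bash
python3 -c "
from h import *
rel((-.05,-.04,.93));rel((-.02,.08,.90));rel((.06,.19,.86));rel((.2,.2,.78))"
```

```text
row [ 0.261 -0.213 -3.684] turn 0 rpy [178.97 -34.48  35.04]
row [ 1.462 -1.861 -2.161] turn 0 rpy [178.97 -34.48  35.04]
row [ 3.13  -2.782 -0.061] turn 0 rpy [178.97 -34.48  35.04]
row [ 4.209 -1.386  2.646] turn 0 rpy [178.97 -34.48  35.04]
```

>>> apply_moves([
  [[0.1, -0.1, -1.2, 0, 1], [0.2, -0.2, -2.4, 0, 1], [0.26, -0.2, -3.6, 0, 1], [0.26, -0.2, -3.6, 0, 1], [0.26, -0.2, -3.6, 0, 1], [0.8, -1.0, -2.9, 0, 1], [1.46, -1.9, -2.2, 0, 1], [1.46, -1.9, -2.2, 0, 1]],
])

```text
time: 18.82
tool_pos: [-0.0252, 0.0753, 0.9029]
ee_rot: [3.121, -0.602, 0.613]
wrist_force: [-0.4, 1.1, 0.0]
width: 0.0007
finger_force: 0.0
```

```bash
python3 -c "
from h import *
st()
rel((-.05,-.04,.93));rel((-.02,.08,.90));rel((.06,.19,.86));rel((.2,.2,.78))"
```

```text
p [-0.0252  0.0753  0.9029] rpy [178.8 -34.5  35.1] q [ 0.308 -0.535  0.624  0.24   2.453  1.504] tilt 34.514802552470876 az 33.073485684783726
row [-1.121  1.63  -1.395] turn 0 rpy [178.83 -34.5   35.13]
row [ 0.082 -0.019  0.127] turn 0 rpy [178.83 -34.5   35.13]
row [ 1.75  -0.94   2.226] turn 0 rpy [178.83 -34.5   35.13]
row [2.826 0.453 4.936] turn 0 rpy [178.83 -34.5   35.13]
```

>>> apply_moves([
  [[0.5, -0.1, 0.6, 0, 1], [1.0, -0.2, 1.3, 0, 1], [1.5, -0.1, 2.1, 0, 1], [2.0, 0.1, 3.1, 0, 1], [2.4, 0.3, 4.1, 0, 1], [2.8, 0.45, 4.9, 0, 1], [2.8, 0.45, 4.9, 0, 1]],
])

```text
time: 19.7
tool_pos: [0.107, 0.1721, 0.8363]
ee_rot: [3.131, -0.599, 0.608]
wrist_force: [0.2, 1.2, 0.0]
width: 0.0004
finger_force: 0.0
```

```bash
python3 -c "
from h import *
o,a=st()
G=w(-.0889,-.040,.081)-.199*a[:,2]; P=G-.08*a[:,2]
rel(P)"
```

```text
p [0.107  0.1721 0.8363] rpy [179.4 -34.3  34.9] q [-1.401 -0.734  0.905  1.737  2.593  1.254] tilt 34.304928655044975 az 33.83115498452302
row [-3.185  4.71  10.581] turn 0 rpy [179.42 -34.3   34.86]
```

```bash
cat > kin.py <<'E'
from h import *
from scipy.optimize import least_squares
D=[([.2,.512,.4035],[180,0,158.64],[1.0949,.0879,1.3722,0,1.6836,-.103]),
([.53779,.21711,.40453],[-179.96,-.043,104.06],[.28575,.15436,1.29674,.0008,1.69117,.0404]),
([.53659,.21796,.34063],[179.98,.037,34.506],[.2881,.1726,1.4025,-.0006,1.56696,1.25665]),
([.45253,.17624,.80145],[179.624,-1.626,34.45],[.25346,.28558,.27603,.0063,2.55106,1.22835]),
([.215,.211,.8953],[178.413,-9.693,34.57],[.6009,.0428,.2751,-.0582,2.6537,1.5169]),
([.045,.1887,.9284],[178.9,-18.6,34.8],[1.195,-.087,.276,-.423,2.654,1.757]),
([-.0681,-.0115,.8621],[179.3,-21.9,34.8],[.828,-.626,.734,-.202,2.654,1.598]),
([-.0252,.0753,.9029],[178.8,-34.5,35.1],[.308,-.535,.624,.24,2.453,1.504]),
([.107,.1721,.8363],[179.42,-34.3,34.86],[-1.401,-.734,.905,1.737,2.593,1.254])]
def wc(q,P):
    h,L1,L2,d,e,a=P; c,s=np.cos(q[0]),np.sin(q[0]); x=q[1]; y=q[1]+q[2]
    r=L1*np.sin(x)+L2*np.sin(y)+a*np.cos(y); z=h+L1*np.cos(x)+L2*np.cos(y)-a*np.sin(y)
    return np.array([c*r-s*e,s*r+c*e,z])
def res(P): return np.hstack([np.array(p)-P[3]*Ro.from_euler('xyz',r,degrees=True).as_matrix()[:,2]-wc(q,P) for p,r,q in D])
S=least_squares(res,[.3,.4,.4,.1,.05,0]); PP=S.x
if __name__=="__main__":
    print(PP,np.abs(S.fun).max())
    for p,r,q in D: print(np.round(wc(q,PP),3),round(np.hypot(*wc(q,PP)[:2]),3),q[0])
E
python3 kin.py
```

```text
[0.15276341 0.44910461 0.4996895  0.15163316 0.05662259 0.10068197] 0.0003512069264882678
[0.2   0.512 0.555] 0.55 1.0949
[0.538 0.217 0.556] 0.58 0.28575
[0.537 0.218 0.492] 0.579 0.2881
[0.448 0.175 0.953] 0.481 0.25346
[0.192 0.2   1.045] 0.277 0.6009
[0.004 0.164 1.072] 0.164 1.195
[-0.116 -0.042  1.003] 0.123 0.828
[-0.097  0.028  1.028] 0.102 0.308
[0.036 0.124 0.961] 0.13 -1.401
```

```bash
cat > wp.py <<'E'
from kin import *
o,a=st(); az=np.arctan2(a[1,2],a[0,2]); c,s=np.cos(az),np.sin(az)
G=w(-.0889,-.040,.081)-.199*a[:,2]; Pre=G-.08*a[:,2]; print("pre wrist",Pre-PP[3]*a[:,2])
for wcn in [(-.097,.028,1.028)]+[(c*r-s*PP[4],s*r+c*PP[4],z) for r,z in((-.12,1.003),(0,1.0),(.12,.97),(.25,.9))]+[None]:
    p=np.array(wcn)+PP[3]*a[:,2] if wcn else Pre
    x=p-PP[3]*a[:,2]
    q=least_squares(lambda q:wc(q,PP)-x,[.58,-.1,.9],bounds=([-3,-.76,.27],[3,2,2.5])); print(np.round(x,3),"q",np.round(q.x,2),"err",round(q.cost,5),"J5~",round(np.pi-np.arccos(-a[2,2])-q.x[1]-q.x[2],2)); rel(p)
E
python3 wp.py
```

```text
p [0.107  0.1721 0.8363] rpy [179.4 -34.3  34.9] q [-1.401 -0.734  0.905  1.737  2.593  1.254] tilt 34.304928655044975 az 33.83115498452302
pre wrist [0.30922971 0.02130491 0.43672444]
[-0.097  0.028  1.028] q [ 0.31 -0.53  0.62] err 0.0 J5~ 2.45
row [-1.965  0.094 -2.949] turn 0 rpy [179.42 -34.3   34.86]
[-0.131 -0.02   1.003] q [ 0.59 -0.63  0.73] err 0.0 J5~ 2.45
row [-3.161  0.489 -3.156] turn 0 rpy [179.42 -34.3   34.86]
[-0.032  0.047  1.   ] q [ 0.59 -0.52  0.78] err 0.0 J5~ 2.29
row [-1.213  0.518 -1.754] turn 0 rpy [179.42 -34.3   34.86]
[0.068 0.114 0.97 ] q [ 0.59 -0.43  0.87] err 0.0 J5~ 2.1
row [0.431 0.542 0.095] turn 0 rpy [179.42 -34.3   34.86]
[0.176 0.186 0.9  ] q [ 0.59 -0.33  1.02] err 0.0 J5~ 1.86
row [1.79  0.562 2.716] turn 0 rpy [179.42 -34.3   34.86]
[0.309 0.021 0.437] q [-0.11 -0.44  2.05] err 0.0 J5~ 0.93
row [-3.185  4.71  10.581] turn 0 rpy [179.42 -34.3   34.86]
```

>>> apply_moves([
  [[-1.0, 0.05, -1.2, 0, 1], [-1.5, 0.1, -2.2, 0, 1], [-1.97, 0.1, -2.95, 0, 1], [-1.97, 0.1, -2.95, 0, 1], [-2.6, 0.3, -3.05, 0, 1], [-3.16, 0.49, -3.16, 0, 1], [-3.16, 0.49, -3.16, 0, 1], [-3.16, 0.49, -3.16, 0, 1]],
])

```text
time: 20.7
tool_pos: [-0.0588, 0.0322, 0.8777]
ee_rot: [3.133, -0.598, 0.607]
wrist_force: [-1.6, 0.4, 0.2]
width: 0.0007
finger_force: 0.0
```

```bash
python3 wp.py
```

```text
p [-0.0588  0.0322  0.8777] rpy [179.5 -34.3  34.8] q [ 0.567 -0.632  0.727  0.022  2.448  1.555] tilt 34.283044239459045 az 33.93066458238174
pre wrist [0.30957744 0.02103081 0.43681712]
[-0.097  0.028  1.028] q [ 0.31 -0.53  0.62] err 0.0 J5~ 2.45
row [ 1.135 -0.344  0.166] turn 0 rpy [179.51 -34.28  34.79]
[-0.131 -0.02   1.003] q [ 0.59 -0.63  0.73] err 0.0 J5~ 2.45
row [-0.063  0.057 -0.042] turn 0 rpy [179.51 -34.28  34.79]
[-0.032  0.047  1.   ] q [ 0.59 -0.52  0.78] err 0.0 J5~ 2.29
row [1.886 0.081 1.359] turn 0 rpy [179.51 -34.28  34.79]
[0.068 0.114 0.97 ] q [ 0.59 -0.43  0.87] err 0.0 J5~ 2.1
row [3.531 0.101 3.207] turn 0 rpy [179.51 -34.28  34.79]
[0.176 0.187 0.9  ] q [ 0.59 -0.33  1.02] err 0.0 J5~ 1.86
row [4.891 0.118 5.828] turn 0 rpy [179.51 -34.28  34.79]
[0.31  0.021 0.437] q [-0.12 -0.44  2.05] err 0.0 J5~ 0.93
row [-0.073  4.296 13.692] turn 0 rpy [179.51 -34.28  34.79]
```

Back on the right branch with J1 at 0.57. Now I'll go straight forward at the constant lateral offset.

>>> apply_moves([
  [[0.5, 0.07, 0.35, 0, 1], [1.0, 0.07, 0.7, 0, 1], [1.45, 0.07, 1.03, 0, 1], [1.89, 0.08, 1.36, 0, 1], [2.4, 0.09, 1.95, 0, 1], [2.95, 0.1, 2.55, 0, 1], [3.53, 0.1, 3.2, 0, 1], [3.9, 0.11, 4.0, 0, 1], [4.4, 0.11, 4.9, 0, 1], [4.89, 0.12, 5.8, 0, 1]],
])

```text
time: 21.95
tool_pos: [0.249, 0.2355, 0.7742]
ee_rot: [3.133, -0.597, 0.605]
wrist_force: [0.0, -0.2, -0.0]
width: 0.0006
finger_force: 0.0
```

```bash
python3 wp.py | sed -n '1,2p;$p'; python3 -c "
from h import *
rel((.36,.15,.5))"
```

```text
p [0.249  0.2355 0.7742] rpy [179.5 -34.2  34.7] q [ 0.592 -0.324  1.015 -0.002  1.854  1.56 ] tilt 34.1955376307376 az 33.78616028602614
pre wrist [0.30968849 0.0218412  0.43718717]
row [-4.971  4.164  7.839] turn 0 rpy [179.51 -34.19  34.66]
row [-2.375  2.626  5.038] turn 0 rpy [179.51 -34.19  34.66]
```

>>> apply_moves([
  [[-0.5, 0.45, 0.8, 0, 1], [-1.0, 0.9, 1.6, 0, 1], [-1.5, 1.35, 2.5, 0, 1], [-2.0, 1.8, 3.3, 0, 1], [-2.6, 2.2, 4.1, 0, 1], [-3.1, 2.6, 5.0, 0, 1], [-3.6, 3.1, 5.8, 0, 1], [-4.1, 3.5, 6.6, 0, 1], [-4.6, 3.9, 7.2, 0, 1], [-4.97, 4.16, 7.84, 0, 1]],
])

```text
time: 23.2
tool_pos: [0.3792, 0.0674, 0.3108]
ee_rot: [3.134, -0.596, 0.602]
wrist_force: [-0.4, 0.1, 0.3]
width: 0.0005
finger_force: 0.0
```

```bash
python3 wp.py | sed -n '1,2p;$p'; python3 -c "
from h import *
o,a=st(); print(box(o['tool_pos']+.199*a[:,2]), np.round(a.T@BY,3),np.round(a.T@BX,3),a.T[:,2])
W=snapshot('wrist'); cv2.imwrite('pics/w3.png',W['image'][:,:,::-1])
print([np.round(proj(W,w(-.0905,y,.09))) for y in(-.03,-.008,.01)])"
```

```text
p [0.3792 0.0674 0.3108] rpy [179.6 -34.2  34.5] q [-0.119 -0.439  2.055  0.425  1.089  0.737] tilt 34.17116451670329 az 33.766394166796765
pre wrist [0.30976805 0.02199483 0.43729009]
row [ 0.048 -0.016  0.007] turn 0 rpy [179.59 -34.17  34.5 ]
p [0.3792 0.0674 0.3108] rpy [179.6 -34.2  34.5] q [-0.119 -0.439  2.055  0.425  1.089  0.737] tilt 34.17116451670329 az 33.766394166796765
[-135.91559801  -43.01635459  146.12178855] [ 0.049 -0.998  0.026] [0.826 0.055 0.561] [ 0.56163593  0.005913   -0.82736335]
[array([263., 210.]), array([238., 209.]), array([218., 208.])]
```

View pics/w3.png

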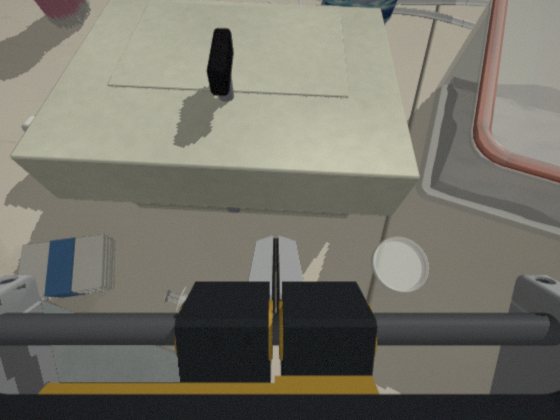

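The tab's end peeks out under the skirt at (234,208), a little left of the fingertip at (277,238). I'll advance along the tool axis to get under the skirt, to the right of the tab.

>>> apply_moves([
  [[0.04, 0, 0.5, 0, 1], [0.05, 0, 1.0, 0, 1], [0.05, 0, 1.3, 0, 1], [0.05, 0, 1.6, 0, 1], [0.05, 0, 1.6, 0, 1]],
])

```text
time: 23.88
tool_pos: [0.418, 0.0954, 0.2475]
ee_rot: [3.135, -0.595, 0.605]
wrist_force: [-0.7, 0.6, -1.0]
width: 0.0004
finger_force: 0.0
```

```bash
python3 -c "
from h import *
o,a=st(); print(box(o['tool_pos']+.199*a[:,2]))
W=snapshot('scene'); cv2.imwrite('pics/s3.png',cv2.resize(W['image'][130:240,150:320],None,fx=4,fy=4,interpolation=2)[:,:,::-1])"
```

```text
p [0.418  0.0954 0.2475] rpy [179.6 -34.1  34.7] q [-0.025 -0.263  2.067  0.435  0.882  0.741] tilt 34.11328480599985 az 34.03420539420574
[-88.44045496 -38.62003729  82.76327996]
```

View pics/s3.png

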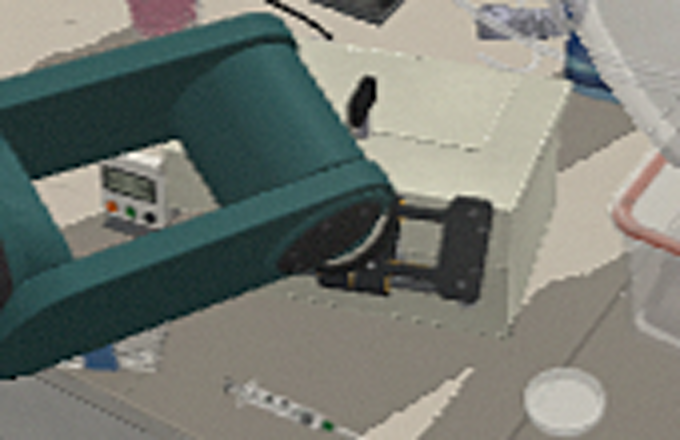

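>>> apply_moves([
  [[0, -0.05, 0, 0, 1], [0, -0.1, 0, 0, 1], [0.01, -0.15, 0, 0, 1], [0.01, -0.2, 0, 0, 1], [0.01, -0.2, 0, 0, 1]],
])

```text
time: 24.55
tool_pos: [0.4125, 0.1045, 0.2488]
ee_rot: [3.133, -0.598, 0.608]
wrist_force: [-0.8, -0.2, -0.4]
width: 0.0006
finger_force: 0.4
```

>>> apply_moves([
  [[0, -0.03, 0, 0, 1], [0, -0.06, 0, 0, 1], [0, -0.06, 0, 0, 1]],
])

```text
time: 24.92
tool_pos: [0.4109, 0.1068, 0.2487]
ee_rot: [3.133, -0.598, 0.608]
wrist_force: [0.2, -0.4, 0.9]
width: 0.0002
finger_force: 0.2
```

>>> apply_moves([
  [[0, -0.03, 0, 0, 1], [0, -0.06, 0, 0, 1], [0, -0.06, 0, 0, 1]],
])

```text
time: 25.3
tool_pos: [0.4092, 0.1093, 0.2487]
ee_rot: [3.133, -0.598, 0.608]
wrist_force: [-0.1, 0.6, -0.6]
width: 0.0007
finger_force: 0.0
```

>>> apply_moves([
  [[0, -0.03, 0, 0, 1], [0, -0.06, 0, 0, 1], [0, -0.06, 0, 0, 1]],
])

```text
time: 25.68
tool_pos: [0.4077, 0.1114, 0.2488]
ee_rot: [3.131, -0.598, 0.608]
wrist_force: [1.8, -1.6, -0.3]
width: 0.0005
finger_force: 1.3
```

>>> apply_moves([
  [[0, -0.03, 0, 0, 1], [0, -0.06, 0, 0, 1], [0, -0.06, 0, 0, 1]],
])

```text
time: 26.05
tool_pos: [0.4061, 0.1141, 0.249]
ee_rot: [3.132, -0.599, 0.608]
wrist_force: [3.8, -2.7, -1.9]
width: 0.0005
finger_force: 2.1
```

```bash
python3 -c "
from h import *
o,a=st(); print(box(o['tool_pos']+.199*a[:,2]), o['wrist_force']@BY,o['wrist_force']@BX,o['wrist_torque'])"
```

```text
p [0.4061 0.1141 0.249 ] rpy [179.4 -34.3  34.8] q [ 0.03  -0.289  2.083  0.405  0.865  0.807] tilt 34.32688946556609 az 33.80517987402191
[-88.34467781 -16.9112794   84.6678552 ] -4.300923279977854 1.817119714034378 [-0.61527092 -0.28206393 -0.4982031 ]
```

>>> apply_moves([
  [[0.01, -0.03, 0.01, 0, 1], [0.02, -0.06, 0.015, 0, 1], [0.02, -0.06, 0.015, 0, 1]],
])

```text
time: 26.42
tool_pos: [0.4055, 0.1167, 0.2488]
ee_rot: [3.13, -0.598, 0.608]
wrist_force: [3.4, -6.8, -0.3]
width: 0.0005
finger_force: 4.0
```

>>> apply_moves([
  [[0.01, -0.03, 0.01, 0, 1], [0.02, -0.06, 0.015, 0, 1], [0.02, -0.06, 0.015, 0, 1]],
])

```text
time: 26.8
tool_pos: [0.4046, 0.1196, 0.2484]
ee_rot: [3.129, -0.597, 0.608]
wrist_force: [1.6, -8.9, -0.0]
width: 0.0001
finger_force: 4.5
```

>>> apply_moves([
  [[0, -0.02, 0, 0, 1], [0, -0.04, 0, 0, 1], [0, -0.04, 0, 0, 1]],
])

```text
time: 27.18
tool_pos: [0.4035, 0.1213, 0.2483]
ee_rot: [3.13, -0.597, 0.608]
wrist_force: [2.7, -6.3, -1.4]
width: 0.0001
finger_force: 4.1
```

```bash
python3 -c "
from h import *
o,a=st(); print(box(o['tool_pos']+.199*a[:,2]), o['wrist_force']@BY,o['wrist_force']@BX,o['wrist_torque'])"
```

```text
p [0.4035 0.1213 0.2483] rpy [179.3 -34.2  34.8] q [ 0.052 -0.291  2.086  0.389  0.856  0.836] tilt 34.20307971147318 az 33.62793290271423
[-87.19711922  -9.73551589  83.71500627] -6.806292837264353 -1.0016710209641428 [-1.18094981 -0.09461805 -0.85921546]
```

>>> apply_moves([
  [[0, -0.02, 0, 0, 1], [0, -0.02, 0, 0, 1]],
])

```text
time: 27.42
tool_pos: [0.403, 0.1222, 0.2482]
ee_rot: [3.13, -0.597, 0.608]
wrist_force: [3.2, -5.8, -1.5]
width: 0.0003
finger_force: 4.0
```

>>> apply_moves([
  [[0, -0.02, 0, 0, 1], [0, -0.02, 0, 0, 1]],
])

```text
time: 27.68
tool_pos: [0.4023, 0.1231, 0.2482]
ee_rot: [3.13, -0.597, 0.608]
wrist_force: [3.4, -5.2, -0.6]
width: 0.0001
finger_force: 3.6
```

```bash
python3 -c "
from h import *
o,a=st(); print(box(o['tool_pos']+.199*a[:,2]), o['wrist_force']@BY,o['wrist_force']@BX,o['wrist_torque'])"
```

```text
p [0.4023 0.1231 0.2482] rpy [179.4 -34.2  34.8] q [ 0.058 -0.293  2.087  0.386  0.855  0.842] tilt 34.205698528216224 az 33.69084392872949
[-87.27027684  -7.44464262  83.63768209] -6.254712583231921 0.23771343145526477 [-1.0814012  -0.05780856 -0.72871059]
```

>>> apply_moves([
  [[0, -0.02, 0, 0, 1], [0, -0.02, 0, 0, 1]],
])

```text
time: 27.92
tool_pos: [0.4018, 0.124, 0.2482]
ee_rot: [3.131, -0.597, 0.608]
wrist_force: [3.4, -5.0, -2.1]
width: 0.0007
finger_force: 3.5
```

>>> apply_moves([
  [[0, -0.015, 0, 0, 1], [0, -0.015, 0, 0, 1]],
])

```text
time: 28.18
tool_pos: [0.4014, 0.1245, 0.2483]
ee_rot: [3.13, -0.597, 0.608]
wrist_force: [4.1, -6.7, -2.4]
width: 0.0009
finger_force: 4.1
```

>>> apply_moves([
  [[0, -0.02, 0, 0, 1], [0, -0.02, 0, 0, 1]],
])

```text
time: 28.42
tool_pos: [0.4011, 0.1249, 0.2483]
ee_rot: [3.128, -0.597, 0.608]
wrist_force: [5.7, -6.5, -3.8]
width: 0.0004
finger_force: 5.2
```

```bash
cat > arc.py <<'E'
from h import *
o,a=st(); T=box(o["tool_pos"]+.199*a[:,2]); print("tip",T, "F",np.round(o["wrist_force"],1),"t",o["time"])
def E(th): c,s=np.cos(th),np.sin(th); return np.array([108-208*c-15*s,0,95+208*s-15*c])
def tip(th,u): # tip centre with the edge lying u mm behind the corner
    ax=np.array([a[:,2]@BX,0,a[2,2]]); n=np.array([a[:,0]@BX,0,a[2,0]]); return E(th)+u*ax-8*n
B=np.stack([BX,BY,[0,0,1]])
def row(th,u,y):
    d=tip(th,u); d[1]=y; print(th,np.round(d,1),"row",np.round(a.T@(B.T@(d-T))/50,2))
import sys
y=float(sys.argv[1]);u=float(sys.argv[2])
for th in map(float,sys.argv[3:]): row(th,u,y)
E
python3 arc.py -12 20 0.1 .15 .19 .25 .35 .5
```

```text
p [0.4011 0.1249 0.2483] rpy [179.2 -34.2  34.9] q [ 0.064 -0.296  2.089  0.381  0.852  0.851] tilt 34.22877535396172 az 33.48181305890194
tip [-87.27816522  -5.6238417   83.72562684] F [ 5.7 -6.5 -3.8] t 28.425
0.1 [-95.8 -12.   79.8] row [-0.19  0.12 -0.03]
0.15 [-95.3 -12.   90.2] row [-0.07  0.12 -0.2 ]
0.19 [-94.5 -12.   98.5] row [ 0.04  0.12 -0.33]
0.25 [-92.6 -12.  110.9] row [ 0.21  0.13 -0.51]
0.35 [-87.9 -12.  131.2] row [ 0.52  0.14 -0.79]
0.5 [-77.1 -12.  160.5] row [ 1.03  0.16 -1.16]
```

>>> apply_moves([
  [[0, 0.08, 0, 0, 1], [-0.1, 0.12, -0.02, 0, 1], [-0.19, 0.12, -0.03, 0, 1], [-0.13, 0.12, -0.12, 0, 1], [-0.07, 0.12, -0.2, 0, 1], [-0.01, 0.12, -0.27, 0, 1], [0.04, 0.12, -0.33, 0, 1], [0.04, 0.12, -0.33, 0, 1]],
])

```text
time: 29.42
tool_pos: [0.397, 0.1168, 0.2622]
ee_rot: [3.134, -0.594, 0.608]
wrist_force: [-4.1, -1.6, -2.2]
width: 0.0009
finger_force: 2.5
```

```bash
python3 arc.py -12 20 .19 .21 .23 .25 .35 .5
```

```text
p [0.397  0.1168 0.2622] rpy [179.6 -34.1  34.8] q [ 0.039 -0.326  2.081  0.386  0.903  0.838] tilt 34.06423116328103 az 34.052038468579596
tip [-95.51227615  -9.43604198  97.31647444] F [-4.1 -1.6 -2.2] t 29.425
0.19 [-94.5 -12.   98.5] row [ 0.03  0.05 -0.01]
0.21 [-94.  -12.  102.6] row [ 0.08  0.05 -0.07]
0.23 [-93.4 -12.  106.8] row [ 0.14  0.05 -0.13]
0.25 [-92.7 -12.  110.9] row [ 0.2   0.06 -0.19]
0.35 [-88.  -12.  131.2] row [ 0.5   0.06 -0.48]
0.5 [-77.2 -12.  160.5] row [ 1.01  0.08 -0.84]
```

>>> apply_moves([
  [[0.04, 0.05, -0.03, 0, 1], [0.08, 0.05, -0.07, 0, 1], [0.08, 0.05, -0.07, 0, 1]],
])

```text
time: 29.8
tool_pos: [0.3987, 0.116, 0.2665]
ee_rot: [3.139, -0.592, 0.607]
wrist_force: [-7.5, 0.6, -3.1]
width: 0.0001
finger_force: 3.6
```

>>> apply_moves([
  [[0.03, 0, -0.03, 0, 1], [0.06, 0, -0.06, 0, 1], [0.06, 0, -0.06, 0, 1]],
])

```text
time: 30.18
tool_pos: [0.3993, 0.1164, 0.2705]
ee_rot: [3.138, -0.591, 0.607]
wrist_force: [-8.9, -0.8, -2.5]
width: 0.0004
finger_force: 3.8
```

```bash
python3 arc.py -12 20 .19 .21 .23 .25 .3 .35 .42 .5 .6 .7
```

```text
p [0.3993 0.1164 0.2705] rpy [179.8 -33.9  34.8] q [ 0.036 -0.328  2.064  0.383  0.926  0.845] tilt 33.89003977731931 az 34.442605774781676
tip [-94.30832702 -10.16559612 105.33909756] F [-8.9 -0.8 -2.5] t 30.175
0.19 [-94.6 -12.   98.5] row [-0.08  0.04  0.11]
0.21 [-94.1 -12.  102.6] row [-0.03  0.04  0.05]
0.23 [-93.4 -12.  106.8] row [ 0.03  0.04 -0.01]
0.25 [-92.7 -12.  110.9] row [ 0.09  0.04 -0.08]
0.3 [-90.6 -12.  121.1] row [ 0.23  0.04 -0.22]
0.35 [-88.  -12.  131.2] row [ 0.39  0.05 -0.36]
0.42 [-83.5 -12.  145.1] row [ 0.62  0.05 -0.54]
0.5 [-77.2 -12.  160.5] row [ 0.9   0.06 -0.73]
0.6 [-67.6 -12.  179. ] row [ 1.26  0.07 -0.93]
0.7 [-56.2 -12.  196.5] row [ 1.64  0.09 -1.09]
```

>>> apply_moves([
  [[0.09, 0.02, -0.08, 0, 1], [0.16, 0.03, -0.15, 0, 1], [0.23, 0.04, -0.22, 0, 1], [0.23, 0.04, -0.22, 0, 1]],
])

```text
time: 30.68
tool_pos: [0.4028, 0.1172, 0.2862]
ee_rot: [3.14, -0.591, 0.607]
wrist_force: [-11.8, 0.8, -1.8]
width: 0.0008
finger_force: 4.0
```

>>> apply_moves([
  [[0.08, 0, -0.07, 0, 1], [0.16, 0, -0.14, 0, 1], [0.28, 0, -0.23, 0, 1], [0.39, 0, -0.32, 0, 1], [0.53, 0, -0.42, 0, 1], [0.67, 0, -0.51, 0, 1], [0.85, 0, -0.61, 0, 1], [1.03, 0, -0.71, 0, 1], [1.2, 0, -0.8, 0, 1]],
])

```text
time: 31.8
tool_pos: [0.4269, 0.1322, 0.3552]
ee_rot: [3.133, -0.598, 0.607]
wrist_force: [-1.1, -1.1, -4.3]
width: 0.0004
finger_force: 1.8
```

```bash
python3 arc.py -12 20 .6 .65 .7 .8 .9 1.0 1.1 1.2 1.25; python3 -c "
from h import *
s=snapshot('scene'); cv2.imwrite('pics/s4.png',cv2.resize(s['image'][60:260,120:340],None,fx=3,fy=3)[:,:,::-1])"
```

```text
p [0.4269 0.1322 0.3552] rpy [179.5 -34.2  34.8] q [ 0.078 -0.313  1.881  0.322  1.061  0.96 ] tilt 34.242401298605 az 33.9043392288184
tip [-61.38521365 -11.90032178 190.67603678] F [-1.1 -1.1 -4.3] t 31.8
0.6 [-67.5 -12.  179. ] row [-0.23 -0.01  0.12]
0.65 [-62.  -12.  187.9] row [-0.04  0.    0.04]
0.7 [-56.1 -12.  196.5] row [ 0.15  0.01 -0.04]
0.8 [-43.  -12.  212.7] row [ 0.55  0.03 -0.16]
0.9 [-28.4 -12.  227.6] row [ 0.96  0.05 -0.24]
1.0 [-12.4 -12.  240.9] row [ 1.37  0.07 -0.28]
1.1 [  4.9 -12.  252.5] row [ 1.79  0.09 -0.28]
1.2 [ 23.3 -12.  262.4] row [ 2.2   0.11 -0.23]
1.25 [ 32.8 -12.  266.6] row [ 2.41  0.13 -0.2 ]
```

View pics/s4.png

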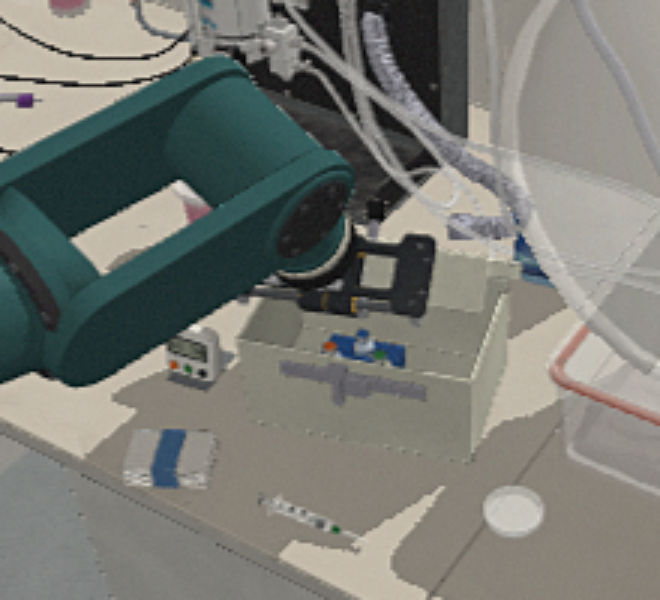

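The lid has passed the catch. The box is open with the vials visible at crop (360,345), and the catch is intact on its bar at (350,383). I'll keep swinging it open.

>>> apply_moves([
  [[0.15, 0.01, -0.04, 0, 1], [0.35, 0.02, -0.1, 0, 1], [0.55, 0.03, -0.16, 0, 1], [0.75, 0.04, -0.2, 0, 1], [0.96, 0.05, -0.24, 0, 1], [1.16, 0.06, -0.26, 0, 1], [1.37, 0.07, -0.28, 0, 1], [1.6, 0.08, -0.28, 0, 1], [1.79, 0.09, -0.28, 0, 1], [1.95, 0.1, -0.27, 0, 1]],
])

```text
time: 33.1
tool_pos: [0.49, 0.17, 0.4211]
ee_rot: [3.133, -0.597, 0.608]
wrist_force: [-1.9, -2.2, -3.0]
width: 0.0006
finger_force: 1.8
```

>>> apply_moves([
  [[0.12, 0.01, 0.01, 0, 1], [0.24, 0.02, 0.03, 0, 1], [0.24, 0.02, 0.03, 0, 1]],
])

```text
time: 33.48
tool_pos: [0.4992, 0.1753, 0.4267]
ee_rot: [3.133, -0.599, 0.608]
wrist_force: [-0.7, 0.3, -1.9]
width: 0.0001
finger_force: 0.9
```

```bash
python3 arc.py -12 20 1.1 1.15 1.2 1.25
```

```text
p [0.4992 0.1753 0.4267] rpy [179.5 -34.3  34.8] q [ 0.163 -0.144  1.605  0.261  1.139  1.085] tilt 34.31209809510625 az 33.90100241811099
tip [ 22.92633417 -12.3305768  262.35627985] F [-0.7  0.3 -1.9] t 33.475
1.1 [  5.  -12.  252.5] row [-0.41 -0.03 -0.04]
1.15 [ 14.  -12.  257.7] row [-0.2  -0.02 -0.02]
1.2 [ 23.3 -12.  262.4] row [ 0.01 -0.01  0.  ]
1.25 [ 32.8 -12.  266.6] row [0.21 0.01 0.04]
```

>>> apply_moves([
  [[-0.3, 0, 0, 0, 1], [-0.8, 0, 0, 0, 1], [-1.5, 0, -0.3, 0, 1], [-2.2, 0, -0.8, 0, 1], [-2.8, 0, -1.3, 0, 1], [-2.8, 0, -1.3, 0, 1], [-2.8, 0, -1.3, 0, 1]],
])

```text
time: 34.35
tool_pos: [0.3739, 0.0886, 0.4028]
ee_rot: [3.13, -0.601, 0.608]
wrist_force: [-0.6, 0.1, -0.1]
width: 0.0007
finger_force: 0.0
```

```bash
python3 -c "
from h import *
st()
s=snapshot('scene'); cv2.imwrite('pics/s5.png',cv2.resize(s['image'][40:260,100:340],None,fx=2.5,fy=2.5)[:,:,::-1])"
```

```text
p [0.3739 0.0886 0.4028] rpy [179.3 -34.5  34.8] q [-0.051 -0.485  1.9    0.365  1.244  0.882] tilt 34.46798630692227 az 33.68500789119611
```

View pics/s5.png

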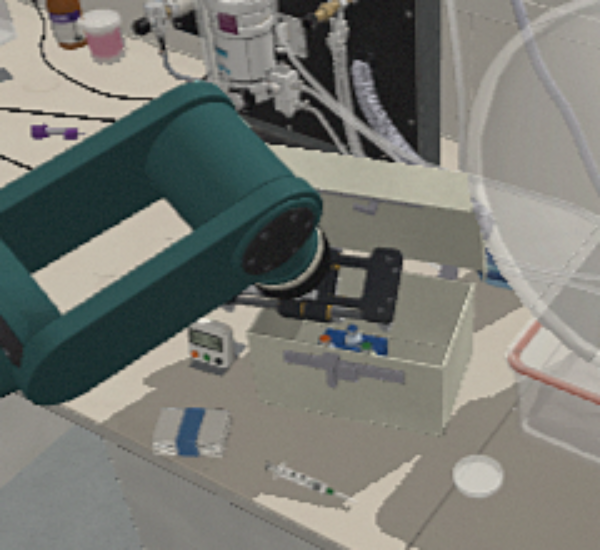

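The lid stands open by itself behind the box at crop (400,210). The gripper is clear and the bystanders haven't moved, so I'm handing in.

```bash
python3 -c "
from bench import ticket
print(ticket.close_job())"
```

```text
the job is handed in; nothing more can be done
None
```

The job is handed in, with no verdict returned: by my estimate the lid stands open by itself at about 1.2 rad, the catch was slid free with no more than about 10 N at the wrist, and the robot stands clear with the nearby things unmoved in the last picture.

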